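# Put the condiments back on their own mats on the fold-down shelf

## Task

After the shelf was wiped, everything was put back on the wrong mat: swap things round, parking on a free bit of shelf where you need to, until the steel cup stands on the cork coaster, the pepper grinder on the blue tile, the sauce dish on the bamboo board and the soy sauce bottle on the black drip mat. Each must end upright in the middle of its mat; set them down gently, never drop or tip them, and leave the wooden spoon and the drawer unit alone.

Things in the scene. Friction and masses are not known exactly. Their poses are not given: they have to be found in the camera images.
- cup: Plain stainless steel cup without a handle, open at the top: 66 mm across at the rim, 62 mm near the foot, 80 mm tall, 100 to 190 g. Origin at the centre of its underside, z up.
- dish: Small round white ceramic sauce dish with nearly straight sides, empty: 66 mm across at the rim, 63 mm across 6 mm above its foot, 32 mm tall, wall 4.5 mm, blue inner floor, 95 to 180 g. Origin at the centre of its underside, z up.
- grinder: Glass pepper grinder, dark inside: steel foot 54 mm across, waisted glass body 51 to 44 mm across, and a fluted steel twist top 45 mm across from 88 to 122 mm above the underside, doming in to 132 mm, with a nut 12 mm wide on it up to 138 mm. The top does not turn in this job, so it may be gripped. 210 to 380 g. Origin at the centre of its underside, z up.
- soy_bottle: Closed amber glass soy sauce bottle with a blank white band: body 54 mm across up to 66 mm high, shoulders drawing in to 29 mm across at 90 mm, red screw cap 33 mm across from 92 to 128 mm (its top). 200 to 370 g. Origin at the centre of its underside, z up.
- cork_coaster: Round brown cork coaster, 106 mm across, 6 mm thick, fixed to the shelf: the place of the steel cup. Origin at the centre of its underside, on the shelf (z = 0), so its top is at 6 mm.
- bamboo_board: Small oblong pale bamboo board with dark joint lines, 136 mm along its own x, 104 mm along its y, 6 mm thick, fixed to the shelf: the place of the sauce dish. Origin at the centre of its underside, on the shelf.
- blue_tile: Square blue glazed tile with a thin white border line, 104 by 104 mm, 6 mm thick, fixed to the shelf: the place of the pepper grinder. Origin at the centre of its underside, on the shelf.
- drip_mat: Round black silicone drip mat, 106 mm across, 6 mm thick, fixed to the shelf: the place of the soy sauce bottle. Origin at the centre of its underside, on the shelf.
- spoon: Wooden spoon, bystander, loose: 170 mm long along its own x (from x = -85 mm, handle end, to +85 mm, bowl end), bowl 48 mm wide, at most 12 mm high, lying on the bare shelf. Origin on the shelf, halfway along its length. Wherever none of the listed things stands, the shelf is bare and free.
- drawers: White plastic drawer unit, bystander, its housing fixed to the shelf at the robot's left: 200 mm along its own x, 160 mm along its y, 130 mm tall; the blue tray below and the drawer above slide loosely out of its front (its own -x side, which faces away from the robot) and may stand up to 70 mm open. Origin at the centre of its underside..

How it is judged:
By the outcome, as a careful person would: the job done as asked, in the order asked, and still so for the second after the job is handed in, with the robot touching nothing.
It also fails if it takes over 144 s, if anything falls off the work surface, if the arm or the gripper's body presses on something with over 40 N, if the wrist force passes 120 N, or if a joint passes its speed limit or range.

## Robot

A 6-joint arm with a two-finger parallel gripper is mounted at the origin on the work surface. World frame = base frame: x ahead of the robot, y to its left, z up, the work surface at z = 0. Lengths are in mm, angles in rad, forces in N, time in s.
With the tool pointing down it reaches from about 350 to 775 mm from the base axis. Payload 7.3 kg.
Tool frame: the origin (TCP) lies at the very end of the fingers, on their centre line; the grasp point (between the pads) lies 19 mm behind it; z points along the fingers, y is the line along which they close (so a half turn about z gives the same grasp; the last joint's range is limited). The gripper opens to 92 mm and grips with 3 to 60 N. Pads are 19 mm wide; open, the fingers measure 130 mm over their backs; the gripper's body (75 mm by 190 mm) begins 47 mm behind the grasp point.
Start: joints at [-1.368, 0.342, 1.524, -0, 1.275, -0.146], TCP at [179.453, -493.401, 199.441] pointing down, gripper open.
Joint ranges: [-2.53, 2.53], [-0.77, 2.02], [0.04, 2.7], [-1, 4.14], [0.28, 2.66], [-3.11, 3.11]. Speed limits (rad/s): [2.57, 2.57, 3.14, 3.14, 3.14, 3.14].

## Interface

Orientations are given as [roll, pitch, yaw] about the fixed x, y, z axes, in that order (R = Rz(yaw) Ry(pitch) Rx(roll)).
In Python, from plant import get_obs, vision, workorder gives the robot as it stands.
- The arm moves only by the shell command python3 -m pendant 'ROWS' [OPENING]. ROWS is a JSON object of lists of equal length, an entry for each row: "dp": the shift along the tool's x, y, z in m, a list of three; "rotation": the turn, a rotation vector about the tool's x, y, z in rad, a list of three. A call has 1 to 8 rows; each row is the pose to reach, as a shift and turn from the pose commanded when the call began, along the tool's axes at that moment; what a row does not reach only later rows make up. A row lasts 1/8 s, in which the tool goes at most 62.5 mm and 10.7 degrees, less where a joint would pass 70% of its speed; a pose out of reach is approached as far as the arm can. A call with a gripper value outside its range is refused whole. OPENING is the finger opening in m, from 0 to 0.0918, set as the call begins (- or left out, the last holds). The fingers move at their own pace and stop on an object; the grip force is fixed at half the most. Time passes only in rows, so rows that repeat a pose let the fingers close. It gives the time, the measured TCP pose, the force, the opening and the grip force at its end, in the units of the state.
- get_obs(): the state, without advancing time (a new reading comes with each control period).
- vision.capture(name): name is "scene" or "top"; returns a dict with "pixels" (384x512x3 uint8, red, green, blue), "vfov" (degrees; the focal length in pixels is half the picture's height over the tangent of half this angle, whatever the lens; pixels are square), "cx", "cy" (the principal point, pixels), "pose" (4x4, takes a point from camera to world coordinates). Camera axes: x right, y up, looking along -z (the intrinsics and any distortion apply to the point x, -y, -z); pixel columns grow to the right and rows downward; lengths in mm; the calibration is good to about 2 mm. A picture is of the moment at which its call begins. There is no depth.
- workorder.close_job(): hands the job in; it is judged then, once.
The state is a dict: "time": time; "joint_positions": joint angles; "dq": joint speeds; "tau": joint torques, N m; "tool_pos": TCP position; "tcp_rot": TCP orientation; "contact_force": force on the tool from outside, world axes, zero at the start; "moment": the same for the moment, N m; "grip_width": finger opening in mm; "finger_force": force on a finger pad.
Only numpy, scipy, OpenCV 4.12 (cv2) and the standard library are available. Lean on these libraries where they do the work, as an engineer would, in place of code of your own. Each camera call takes 0.05 s, during which the arm holds its last target. There are 200 camera calls.

## Working session

There is one attempt and no reset: what is moved stays moved. The work goes in short steps, Python scripts to look and compute and a shell command to move; the robot and the scene stay as the last step left them, time stands still between calls to the robot, and variables do not carry over. Pictures are saved under pics/ and viewed, at most 14 in all, crops included, and the job is handed in when it is done.

```bash
ls; mkdir -p pics; python3 - <<'E'
from plant import get_obs, vision
import cv2,numpy as np
for n in("scene","top"):
    c=vision.capture(n); cv2.imwrite(f"pics/{n}0.png",c["pixels"][...,::-1]); print({k:(v if k!="pose" else np.round(v,3).tolist()) for k,v in c.items() if k!="pixels"})
print(get_obs())
E
```

```text
pics
{'vfov': 42.674220753616794, 'cx': 249.91350140874317, 'cy': 190.58036286866286, 'pose': [[0.607, -0.61, 0.508, 1113.301], [0.794, 0.458, -0.399, -353.024], [0.011, 0.646, 0.763, 926.66], [0.0, 0.0, 0.0, 1.0]]}
{'vfov': 49.84968696866843, 'cx': 252.74980250240188, 'cy': 195.0733150121901, 'pose': [[0.008, 0.981, -0.193, 332.138], [-1.0, 0.012, 0.019, 125.299], [0.021, 0.193, 0.981, 1089.565], [0.0, 0.0, 0.0, 1.0]]}
{'time': 0.1, 'joint_positions': array([-1.36799412e+00,  3.42656871e-01,  1.52494293e+00, -1.07003061e-05,
        1.27542758e+00, -1.46010750e-01]), 'dq': array([ 0.00101982, -0.00124413, -0.00198429, -0.00105071,  0.00112799,
       -0.00066858]), 'tau': array([ 1.51098975e-03, -4.32004559e+01, -2.44694638e+01,  7.19193695e-02,
        5.25570440e-02, -5.85869043e-05]), 'tool_pos': array([ 179.36226608, -492.96233154,  198.80503487]), 'tcp_rot': array([-3.14017171e+00, -1.98618194e-04,  3.48815934e-01]), 'contact_force': array([-0.53307543,  0.47606259,  0.53460944]), 'moment': array([-0.04010907,  0.06392198, -0.00010774]), 'finger_force': 0.0, 'grip_width': 92.16366535704373}
```

View pics/scene0.png

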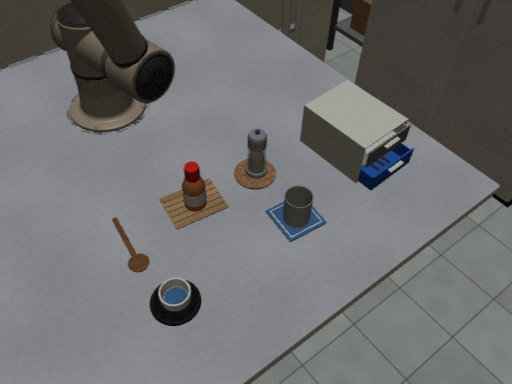

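View pics/top0.png

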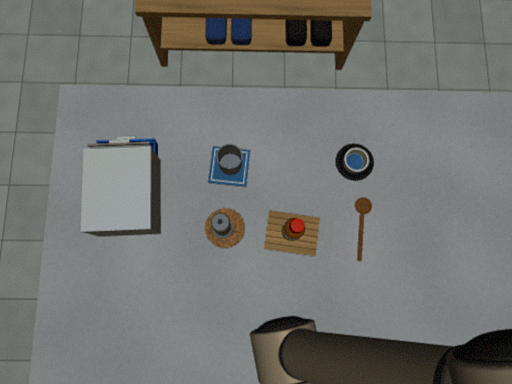

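The cup stands on the tile, the grinder on the cork, the bottle on the bamboo and the dish on the drip mat, so this is two swaps. Top view pixels: tile (230,166), cork (225,228), bamboo (292,232), drip mat (355,162). Next I'll rectify and measure.

```bash
cat > h.py <<'E'
from plant import get_obs, vision
import cv2,numpy as np
def cap(n):
    c=vision.capture(n); c["f"]=c["pixels"].shape[0]/2/np.tan(np.radians(c["vfov"]/2)); return c
def proj(c,P):
    q=(np.atleast_2d(P)-c["pose"][:3,3])@c["pose"][:3,:3]
    return np.c_[c["cx"]+c["f"]*q[:,0]/-q[:,2], c["cy"]+c["f"]*q[:,1]/q[:,2]]
X0,Y0,W,H=300,-270,520,620   # rectified: row = X0+H'-x ; col = Y1-y  (robot looking ahead = up)
Y1=350;X1=760
def rect(c,z):
    # plan picture at height z, 1 px/mm: col=(Y1-y), row=(X1-x); y 350..-250, x 760..300
    xs=[(X1,Y1),(X1,-250),(300,-250),(300,Y1)]
    src=proj(c,np.array([[x,y,z] for x,y in xs])).astype(np.float32)
    dst=np.array([[Y1-y,X1-x] for x,y in xs],np.float32)
    return cv2.warpPerspective(c["pixels"],cv2.getPerspectiveTransform(src,dst),(600,460),flags=cv2.INTER_CUBIC)
def xy(col,row): return X1-row,Y1-col
E
python3 - <<'E'
from h import *
for n in("top","scene"):
    c=cap(n); cv2.imwrite(f"pics/r_{n}.png",rect(c,6)[...,::-1])
E
```

```text
(no output)
```

View pics/r_top.png

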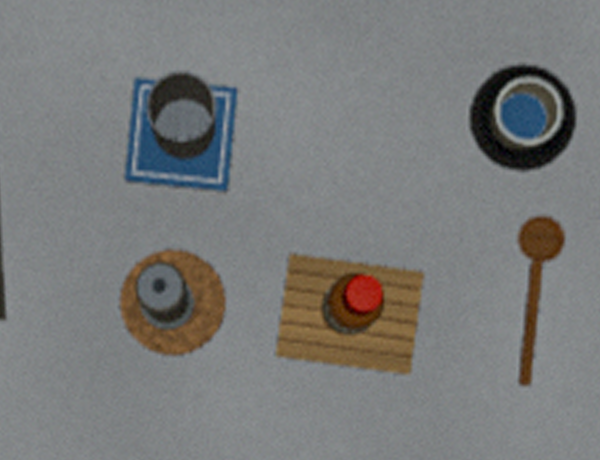

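View pics/r_scene.png

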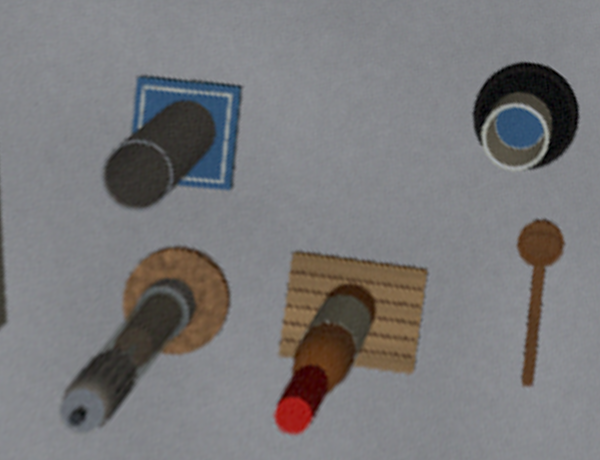

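Tile, cork, bamboo, mat centres come to about (626,166), (459,175), (447,-2), (643,-175). The objects are cup (631,163), grinder (458,181), bottle (451,1) and dish (640,-171). (640,0) is free for parking. I'll turn to yaw 0 on the way over.

```bash
python3 -m pendant '{"dp":[[0.035,-0.022,0],[0.085,-0.055,0],[0.13,-0.085,0],[0.18,-0.115,0],[0.23,-0.15,0],[0.28,-0.18,0],[0.33,-0.21,0],[0.348,-0.225,0]],"rotation":[[0,0,0.05],[0,0,0.1],[0,0,0.15],[0,0,0.2],[0,0,0.25],[0,0,0.3],[0,0,0.349],[0,0,0.349]]}' 0.0918
python3 -m pendant '{"dp":[[0,0,0],[0,0,0]],"rotation":[[0,0,0],[0,0,0]]}'
```

```text
time: 1.2
tool_pos: [430.9, -160.6, 199.3]
tcp_rot: [-3.141, -0.0, 0.002]
contact_force: [0.1, -0.2, -0.2]
grip_width: 92.1
finger_force: 0.0
time: 1.45
tool_pos: [429.2, -163.5, 199.3]
tcp_rot: [3.141, 0.0, -0.0]
contact_force: [0.5, -0.4, -0.6]
grip_width: 91.5
finger_force: 0.0
```

```bash
python3 -m pendant '{"dp":[[0.02,-0.03,0],[0.05,-0.08,0],[0.08,-0.13,0],[0.11,-0.18,0],[0.14,-0.23,0],[0.17,-0.28,0],[0.195,-0.315,0],[0.202,-0.327,0]],"rotation":[[0,0,0],[0,0,0],[0,0,0],[0,0,0],[0,0,0],[0,0,0],[0,0,0],[0,0,0]]}'
python3 -m pendant '{"dp":[[0,0,0],[0,0,0.01],[0,0,0.03],[0,0,0.05],[0,0,0.06],[0,0,0.06],[0,0,0.06]],"rotation":[[0,0,0],[0,0,0],[0,0,0],[0,0,0],[0,0,0],[0,0,0],[0,0,0]]}'
python3 - <<'E'
from h import *
for n in("top","scene"):
    c=cap(n)
    p=proj(c,[[631,163,86]])[0]; r=c["pixels"][int(p[1])-60:int(p[1])+60,int(p[0])-70:int(p[0])+70,::-1]
    (a:=globals().setdefault("a",[])).append(cv2.resize(r,None,fx=2.8,fy=2.8))
cv2.imwrite("pics/g1.png",np.hstack(a)); print(get_obs()["tool_pos"])
E
```

```text
time: 2.45
tool_pos: [632.6, 164.3, 198.5]
tcp_rot: [3.141, 0.001, 0.0]
contact_force: [-0.6, -0.5, -0.1]
grip_width: 91.7
finger_force: 0.0
time: 3.32
tool_pos: [632.1, 163.7, 140.4]
tcp_rot: [-3.142, -0.002, -0.001]
contact_force: [0.0, 0.7, -0.3]
grip_width: 91.9
finger_force: 0.0
[632.14069161 163.89930356 140.34959638]
```

View pics/g1.png

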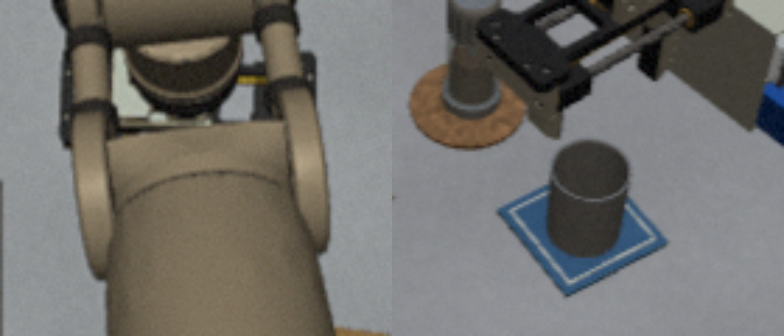

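The top view is hidden by the arm. In the scene view the cup lies between the open fingers and clear of them. I'll descend and grip.

```bash
python3 -m pendant '{"dp":[[0,0,0.015],[0,0,0.03],[0,0,0.045],[0,0,0.06],[0,0,0.075],[0,0,0.09],[0,0,0.103],[0,0,0.103]],"rotation":[[0,0,0],[0,0,0],[0,0,0],[0,0,0],[0,0,0],[0,0,0],[0,0,0],[0,0,0]]}'
python3 -m pendant '{"dp":[[0,0,0],[0,0,0],[0,0,0],[0,0,0],[0,0,0],[0,0,0],[0,0,0],[0,0,0]],"rotation":[[0,0,0],[0,0,0],[0,0,0],[0,0,0],[0,0,0],[0,0,0],[0,0,0],[0,0,0]]}' 0.05
```

```text
time: 4.42
tool_pos: [630.9, 163.8, 35.0]
tcp_rot: [3.141, 0.002, -0.0]
contact_force: [0.2, 0.1, -0.5]
grip_width: 91.9
finger_force: 0.0
time: 5.42
tool_pos: [632.1, 164.2, 36.9]
tcp_rot: [-3.141, -0.001, -0.0]
contact_force: [0.4, 2.1, 5.4]
grip_width: 64.5
finger_force: 30.0
```

```bash
python3 -m pendant '{"dp":[[0,0,-0.01],[0,0,-0.03],[0,0,-0.05],[0,0,-0.06],[0.002,0.02,-0.06],[0.004,0.05,-0.06],[0.006,0.09,-0.06],[0.008,0.125,-0.06]],"rotation":[[0,0,0],[0,0,0],[0,0,0],[0,0,0],[0,0,0],[0,0,0],[0,0,0],[0,0,0]]}'
python3 -m pendant '{"dp":[[0,0.025,0],[0.001,0.038,0],[0.001,0.038,0.01],[0.001,0.038,0.025],[0.001,0.038,0.04],[0.001,0.038,0.05],[0.001,0.038,0.055],[0.001,0.038,0.055]],"rotation":[[0,0,0],[0,0,0],[0,0,0],[0,0,0],[0,0,0],[0,0,0],[0,0,0],[0,0,0]]}'
python3 -m pendant '{"dp":[[0,0,0.002],[0,0,0.004],[0,0,0.006],[0,0,0.008],[0,0,0.0095],[0,0,0.0105],[0,0,0.0105],[0,0,0.0105]],"rotation":[[0,0,0],[0,0,0],[0,0,0],[0,0,0],[0,0,0],[0,0,0],[0,0,0],[0,0,0]]}'
```

```text
time: 6.42
tool_pos: [638.8, 36.2, 95.1]
tcp_rot: [3.141, 0.002, -0.001]
contact_force: [-0.0, -0.8, -2.6]
grip_width: 64.6
finger_force: 30.0
time: 7.42
tool_pos: [640.5, 1.1, 41.1]
tcp_rot: [3.142, 0.0, 0.0]
contact_force: [0.4, -0.7, -1.3]
grip_width: 64.4
finger_force: 30.0
time: 8.43
tool_pos: [640.7, 0.9, 31.0]
tcp_rot: [3.141, -0.0, -0.0]
contact_force: [-0.5, 0.6, -1.1]
grip_width: 64.6
finger_force: 30.0
```

```bash
python3 -m pendant '{"dp":[[0,0,0.0005],[0,0,0.001],[0,0,0.001],[0,0,0.001]],"rotation":[[0,0,0],[0,0,0],[0,0,0],[0,0,0]]}'
python3 - <<'E'
from h import *
print(get_obs()["contact_force"],get_obs()["tool_pos"])
c=cap("scene"); p=proj(c,[[640,0,40]])[0].astype(int); cv2.imwrite("pics/g2.png",cv2.resize(c["pixels"][p[1]-45:p[1]+45,p[0]-60:p[0]+60,::-1],None,fx=5,fy=5))
E
```

```text
time: 8.93
tool_pos: [641.1, 1.0, 30.9]
tcp_rot: [3.141, -0.001, -0.0]
contact_force: [-1.7, 1.3, 5.3]
grip_width: 64.4
finger_force: 30.0
[-1.7168923   1.28760966  5.29291634] [641.09098038   0.95714872  30.92032904]
```

View pics/g2.png

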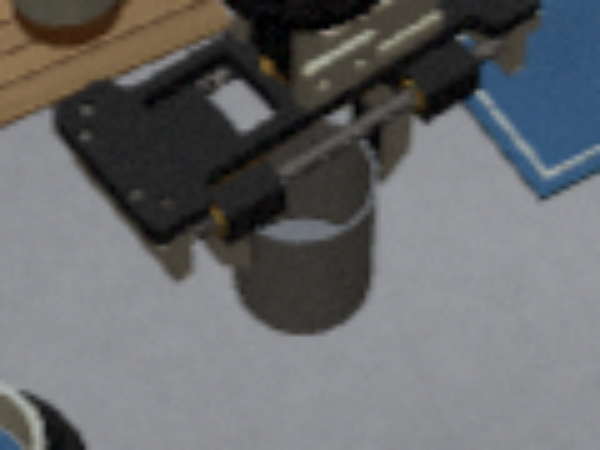

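The cup is standing on the shelf, with contact felt in the wrist force. Release it and go to the grinder.

```bash
python3 -m pendant '{"dp":[[0,0,0],[0,0,0],[0,0,0],[0,0,0],[0,0,-0.01],[0,0,-0.03],[0,0,-0.06],[0,0,-0.1]],"rotation":[[0,0,0],[0,0,0],[0,0,0],[0,0,0],[0,0,0],[0,0,0],[0,0,0],[0,0,0]]}' 0.0918
python3 -m pendant '{"dp":[[0,0,-0.04],[-0.01,-0.01,-0.06],[-0.04,-0.04,-0.06],[-0.08,-0.08,-0.06],[-0.12,-0.12,-0.06],[-0.16,-0.155,-0.06],[-0.18,-0.177,-0.06],[-0.182,-0.18,-0.06]],"rotation":[[0,0,0],[0,0,0],[0,0,0],[0,0,0],[0,0,0],[0,0,0],[0,0,0],[0,0,0]]}'
python3 -m pendant '{"dp":[[0,0,0],[0,0,0.015],[0,0,0.03],[0,0,0.05],[0,0,0.07],[0,0,0.09],[0,0,0.1],[0,0,0.1]],"rotation":[[0,0,0],[0,0,0],[0,0,0],[0,0,0],[0,0,0],[0,0,0],[0,0,0],[0,0,0]]}'
```

```text
time: 9.98
tool_pos: [640.1, 1.0, 130.8]
tcp_rot: [-3.142, 0.001, -0.0]
contact_force: [0.0, -0.2, 0.4]
grip_width: 91.7
finger_force: 0.0
time: 10.98
tool_pos: [456.5, 182.4, 189.9]
tcp_rot: [3.142, 0.001, 0.003]
contact_force: [0.1, -0.5, -0.4]
grip_width: 91.4
finger_force: 0.0
time: 11.98
tool_pos: [458.8, 180.3, 89.3]
tcp_rot: [3.141, 0.001, -0.001]
contact_force: [-0.3, 0.2, -0.1]
grip_width: 91.6
finger_force: 0.0
```

```bash
python3 -m pendant '{"dp":[[0,0,0],[0,0,0],[0,0,0],[0,0,0],[0,0,0],[0,0,0],[0,0,0],[0,0,0]],"rotation":[[0,0,0],[0,0,0],[0,0,0],[0,0,0],[0,0,0],[0,0,0],[0,0,0],[0,0,0]]}' 0.03
python3 -m pendant '{"dp":[[0,0,-0.005],[0,0,-0.02],[0,0,-0.035],[0,0,-0.04],[0.015,0.002,-0.04],[0.04,0.004,-0.04],[0.075,0.007,-0.04],[0.11,0.01,-0.04]],"rotation":[[0,0,0],[0,0,0],[0,0,0],[0,0,0],[0,0,0],[0,0,0],[0,0,0],[0,0,0]]}'
python3 -m pendant '{"dp":[[0.03,0.003,0],[0.05,0.0045,0],[0.058,0.0045,0],[0.058,0.0045,0],[0.058,0.0045,0.01],[0.058,0.0045,0.02],[0.058,0.0045,0.03],[0.058,0.0045,0.03]],"rotation":[[0,0,0],[0,0,0],[0,0,0],[0,0,0],[0,0,0],[0,0,0],[0,0,0],[0,0,0]]}'
python3 - <<'E'
from h import *
c=cap("scene"); p=proj(c,[[626,166,40]])[0].astype(int); cv2.imwrite("pics/g3.png",cv2.resize(c["pixels"][p[1]-45:p[1]+45,p[0]-60:p[0]+60,::-1],None,fx=5,fy=5)); print(proj(c,[[626.5,166,6],[626.5,166,16]])-p+[60,45])
E
```

```text
time: 12.98
tool_pos: [458.8, 181.1, 90.0]
tcp_rot: [-3.141, -0.0, -0.0]
contact_force: [0.0, 1.8, 1.0]
grip_width: 44.0
finger_force: 30.0
time: 13.98
tool_pos: [570.2, 170.5, 128.9]
tcp_rot: [3.141, 0.001, -0.0]
contact_force: [0.3, -0.6, -2.5]
grip_width: 43.8
finger_force: 30.0
time: 14.98
tool_pos: [625.7, 166.4, 98.6]
tcp_rot: [3.141, 0.002, -0.0]
contact_force: [0.4, -0.3, -2.3]
grip_width: 44.2
finger_force: 30.0
[[59.10181853 55.09136012]
 [59.44878359 52.49769129]]
```

View pics/g3.png

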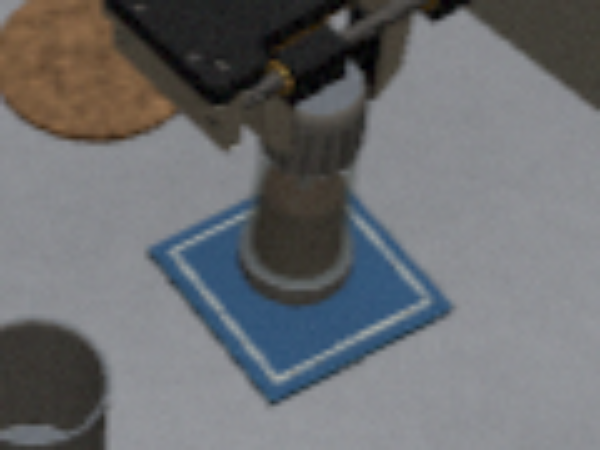

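Hanging just above the tile and close to centre, with the foot at about (297,265) in the crop. I'll trim ~1.5 mm to the right and lower.

```bash
python3 -m pendant '{"dp":[[0.001,0.0015,0.003],[0.001,0.0015,0.005],[0.001,0.0015,0.007],[0.001,0.0015,0.008],[0.001,0.0015,0.009],[0.001,0.0015,0.01],[0.001,0.0015,0.0105],[0.001,0.0015,0.0105]],"rotation":[[0,0,0],[0,0,0],[0,0,0],[0,0,0],[0,0,0],[0,0,0],[0,0,0],[0,0,0]]}'
```

```text
time: 16.02
tool_pos: [628.0, 165.0, 90.0]
tcp_rot: [-3.142, -0.001, -0.0]
contact_force: [-0.3, 0.1, 2.4]
grip_width: 44.0
finger_force: 30.0
```

```bash
python3 -m pendant '{"dp":[[0,0,0],[0,0,0],[0,0,0],[0,0,0],[0,0,-0.01],[0,0,-0.03],[0,0,-0.06],[0,0,-0.1]],"rotation":[[0,0,0],[0,0,0],[0,0,0],[0,0,0],[0,0,0],[0,0,0],[0,0,0],[0,0,0]]}' 0.0918
python3 -m pendant '{"dp":[[0,0,0],[0,0.02,0],[0.002,0.05,0],[0.006,0.09,0],[0.01,0.13,0],[0.012,0.155,0],[0.013,0.163,0],[0.013,0.163,0]],"rotation":[[0,0,0],[0,0,0],[0,0,0],[0,0,0],[0,0,0],[0,0,0],[0,0,0],[0,0,0]]}'
python3 -m pendant '{"dp":[[0,0,0.015],[0,0,0.035],[0,0,0.06],[0,0,0.085],[0,0,0.11],[0,0,0.135],[0,0,0.155],[0,0,0.16]],"rotation":[[0,0,0],[0,0,0],[0,0,0],[0,0,0],[0,0,0],[0,0,0],[0,0,0],[0,0,0]]}'
```

```text
time: 17.02
tool_pos: [627.2, 164.9, 190.3]
tcp_rot: [3.141, 0.001, -0.0]
contact_force: [1.3, -0.5, -0.0]
grip_width: 91.6
finger_force: 0.0
time: 18.02
tool_pos: [640.2, 1.4, 188.6]
tcp_rot: [-3.141, 0.002, -0.001]
contact_force: [-0.8, 0.1, 0.2]
grip_width: 91.8
finger_force: 0.0
time: 19.02
tool_pos: [638.9, 3.2, 27.0]
tcp_rot: [-3.141, 0.004, 0.001]
contact_force: [-0.6, -0.5, -0.7]
grip_width: 91.9
finger_force: 0.0
```

```bash
python3 -m pendant '{"dp":[[0,0,0],[0,0,0],[0,0,0],[0,0,0],[0,0,0],[0,0,0],[0,0,0],[0,0,0]],"rotation":[[0,0,0],[0,0,0],[0,0,0],[0,0,0],[0,0,0],[0,0,0],[0,0,0],[0,0,0]]}' 0.05
python3 -m pendant '{"dp":[[0,0,-0.01],[0,0,-0.03],[0,0,-0.055],[0,0,-0.07],[-0.01,-0.01,-0.07],[-0.035,-0.034,-0.07],[-0.07,-0.067,-0.07],[-0.105,-0.101,-0.07]],"rotation":[[0,0,0],[0,0,0],[0,0,0],[0,0,0],[0,0,0],[0,0,0],[0,0,0],[0,0,0]]}'
python3 -m pendant '{"dp":[[-0.035,-0.034,0],[-0.06,-0.058,0],[-0.075,-0.072,0],[-0.076,-0.073,0],[-0.076,-0.073,0.02],[-0.076,-0.073,0.04],[-0.076,-0.073,0.053],[-0.076,-0.073,0.055]],"rotation":[[0,0,0],[0,0,0],[0,0,0],[0,0,0],[0,0,0],[0,0,0],[0,0,0],[0,0,0]]}'
python3 - <<'E'
from h import *
c=cap("scene"); p=proj(c,[[459,174,40]])[0].astype(int); cv2.imwrite("pics/g4.png",cv2.resize(c["pixels"][p[1]-45:p[1]+45,p[0]-60:p[0]+60,::-1],None,fx=5,fy=5)); print(5*(proj(c,[[459,175,6],[459,174,16]])-p+[60,45]))
E
```

```text
time: 20.02
tool_pos: [641.2, 2.1, 30.2]
tcp_rot: [3.142, -0.002, -0.0]
contact_force: [0.4, 1.4, 5.4]
grip_width: 64.4
finger_force: 30.0
time: 21.02
tool_pos: [532.8, 104.1, 98.1]
tcp_rot: [-3.142, 0.003, -0.001]
contact_force: [0.9, 0.1, -0.9]
grip_width: 64.7
finger_force: 30.0
time: 22.02
tool_pos: [459.6, 175.4, 43.5]
tcp_rot: [3.141, 0.002, -0.001]
contact_force: [0.4, -0.5, -2.3]
grip_width: 64.5
finger_force: 30.0
[[302.80502374 271.5454355 ]
 [301.5971475  259.03266529]]
```

View pics/g4.png

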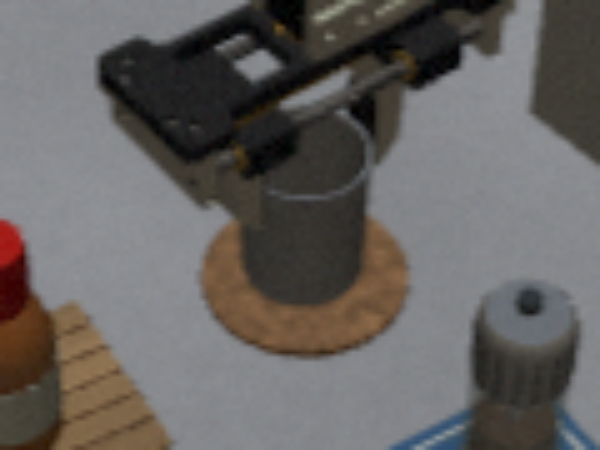

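Coaster centre is about (306,271) and the cup foot projected down is about (303,267), so I'll trim +2.5 mm in x and lower.

```bash
python3 -m pendant '{"dp":[[0.0025,0,0.002],[0.0025,0,0.003],[0.0025,0,0.004],[0.0025,0,0.005],[0.0025,0,0.006],[0.0025,0,0.007],[0.0025,0,0.0075],[0.0025,0,0.0075]],"rotation":[[0,0,0],[0,0,0],[0,0,0],[0,0,0],[0,0,0],[0,0,0],[0,0,0],[0,0,0]]}'
```

```text
time: 23.08
tool_pos: [462.1, 176.0, 36.8]
tcp_rot: [3.141, 0.0, -0.0]
contact_force: [0.4, 0.3, -2.2]
grip_width: 64.4
finger_force: 30.0
```

```bash
python3 -m pendant '{"dp":[[0,0,0.0005],[0,0,0.001],[0,0,0.001],[0,0,0.001]],"rotation":[[0,0,0],[0,0,0],[0,0,0],[0,0,0]]}'
```

```text
time: 23.58
tool_pos: [462.3, 176.0, 36.2]
tcp_rot: [-3.142, -0.0, -0.0]
contact_force: [-1.7, 0.3, 5.6]
grip_width: 64.9
finger_force: 30.0
```

```bash
python3 -m pendant '{"dp":[[0,0,0],[0,0,0],[0,0,0],[0,0,0],[0,0,-0.01],[0,0,-0.03],[0,0,-0.07],[0,0,-0.12]],"rotation":[[0,0,0],[0,0,0],[0,0,0],[0,0,0],[0,0,0],[0,0,0],[0,0,0],[0,0,0]]}' 0.0918
python3 -m pendant '{"dp":[[0.01,0.02,0],[0.035,0.07,0],[0.06,0.12,0],[0.085,0.17,0],[0.11,0.22,0],[0.14,0.27,0],[0.165,0.32,0],[0.178,0.346,0]],"rotation":[[0,0,0],[0,0,0],[0,0,0],[0,0,0],[0,0,0],[0,0,0],[0,0,0],[0,0,0]]}'
python3 -m pendant '{"dp":[[0,0,0],[0,0,0],[0,0,0.03],[0,0,0.06],[0,0,0.08],[0,0,0.09],[0,0,0.09],[0,0,0.09]],"rotation":[[0,0,0],[0,0,0],[0,0,0],[0,0,0],[0,0,0],[0,0,0],[0,0,0],[0,0,0]]}'
python3 - <<'E'
from h import *
c=cap("scene"); p=proj(c,[[642,-173,40]])[0].astype(int); cv2.imwrite("pics/g5.png",cv2.resize(c["pixels"][p[1]-55:p[1]+55,p[0]-60:p[0]+60,::-1],None,fx=5,fy=5))
E
```

```text
time: 24.58
tool_pos: [461.6, 175.8, 157.1]
tcp_rot: [3.141, 0.001, -0.0]
contact_force: [1.4, 0.5, -0.1]
grip_width: 92.0
finger_force: 0.0
time: 25.58
tool_pos: [640.7, -173.0, 156.2]
tcp_rot: [3.141, -0.0, -0.002]
contact_force: [-0.3, 1.1, 0.2]
grip_width: 91.6
finger_force: 0.0
time: 26.58
tool_pos: [640.7, -169.9, 67.2]
tcp_rot: [3.141, -0.002, 0.0]
contact_force: [-0.3, -0.0, -0.4]
grip_width: 92.0
finger_force: 0.0
```

View pics/g5.png

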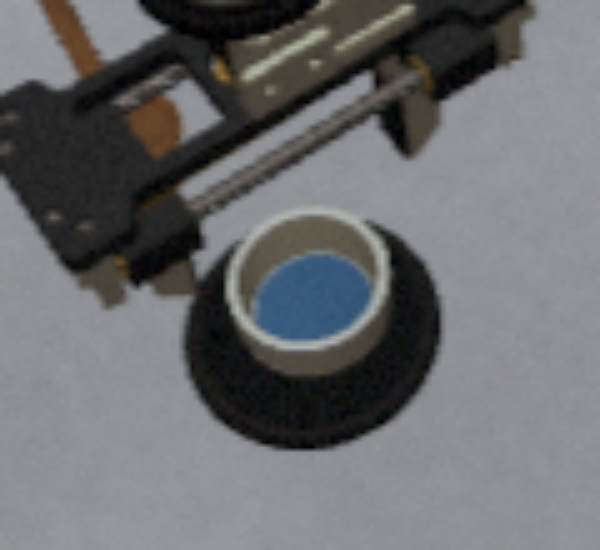

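The dish is centred between the fingers. I'll descend, grip and park it at (640,0).

```bash
python3 -m pendant '{"dp":[[0,0,0.01],[0,0,0.02],[0,0,0.03],[0,0,0.04],[0,0,0.048],[0,0,0.054],[0,0,0.055],[0,0,0.055]],"rotation":[[0,0,0],[0,0,0],[0,0,0],[0,0,0],[0,0,0],[0,0,0],[0,0,0],[0,0,0]]}'
python3 -m pendant '{"dp":[[0,0,0],[0,0,0],[0,0,0],[0,0,0],[0,0,0],[0,0,0],[0,0,0],[0,0,0]],"rotation":[[0,0,0],[0,0,0],[0,0,0],[0,0,0],[0,0,0],[0,0,0],[0,0,0],[0,0,0]]}' 0.05
python3 -m pendant '{"dp":[[0,0,-0.01],[0,0,-0.03],[0,0,-0.045],[0,-0.01,-0.05],[0,-0.035,-0.05],[0,-0.07,-0.05],[0,-0.105,-0.05],[0,-0.14,-0.05]],"rotation":[[0,0,0],[0,0,0],[0,0,0],[0,0,0],[0,0,0],[0,0,0],[0,0,0],[0,0,0]]}'
python3 -m pendant '{"dp":[[0,-0.02,0],[0,-0.03,0],[0,-0.03,0.01],[0,-0.03,0.025],[0,-0.03,0.04],[0,-0.03,0.048],[0,-0.03,0.05],[0,-0.03,0.05]],"rotation":[[0,0,0],[0,0,0],[0,0,0],[0,0,0],[0,0,0],[0,0,0],[0,0,0],[0,0,0]]}'
python3 -m pendant '{"dp":[[0,0,0.001],[0,0,0.002],[0,0,0.003],[0,0,0.004],[0,0,0.005],[0,0,0.0055],[0,0,0.0055]],"rotation":[[0,0,0],[0,0,0],[0,0,0],[0,0,0],[0,0,0],[0,0,0],[0,0,0]]}'
```

```text
time: 27.62
tool_pos: [640.3, -170.1, 11.1]
tcp_rot: [3.141, -0.0, -0.0]
contact_force: [0.2, -0.7, -0.0]
grip_width: 91.9
finger_force: 0.0
time: 28.62
tool_pos: [640.3, -170.2, 11.2]
tcp_rot: [3.141, -0.001, -0.0]
contact_force: [-0.8, -0.3, 2.9]
grip_width: 50.0
finger_force: 1.7
time: 29.62
tool_pos: [639.1, -26.9, 60.0]
tcp_rot: [-3.141, 0.002, 0.001]
contact_force: [-0.0, 0.0, -0.4]
grip_width: 49.7
finger_force: 0.0
time: 30.62
tool_pos: [640.3, -0.2, 11.0]
tcp_rot: [3.141, -0.0, -0.0]
contact_force: [0.1, 0.3, 0.5]
grip_width: 50.2
finger_force: 0.0
time: 31.5
tool_pos: [640.1, -0.1, 5.3]
tcp_rot: [3.142, 0.0, -0.0]
contact_force: [0.0, 0.2, -0.1]
grip_width: 50.1
finger_force: 0.0
```

The opening went to 50 mm with no force, so the dish was missed or squeezed out. I need to look.

```bash
python3 - <<'E'
from h import *
c=cap("scene"); a=cv2.resize(c["pixels"][130:360,110:340,::-1],None,fx=2.3,fy=2.3)
cv2.imwrite("pics/g6.png",a)
E
```

```text
(no output)
```

View pics/g6.png

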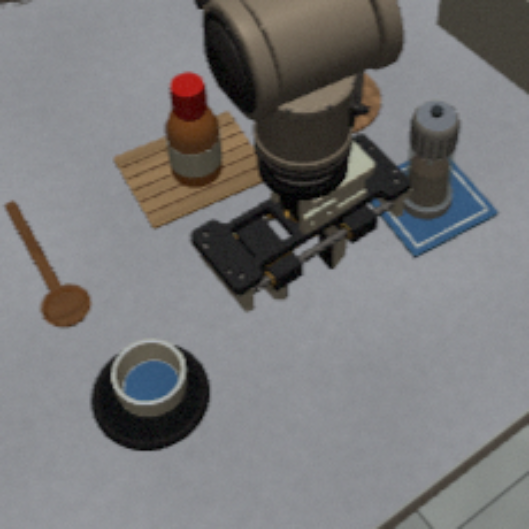

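```bash
python3 - <<'E'
from h import *
a=cv2.imread("pics/scene0.png"); b=cap("scene")["pixels"][...,::-1]; t0=cv2.imread("pics/top0.png"); t=cap("top")["pixels"][...,::-1]
s=lambda i,y,x:cv2.resize(i[y:y+60,x:x+80],None,fx=4.8,fy=4.8,interpolation=cv2.INTER_CUBIC)
cv2.imwrite("pics/g7.png",np.vstack([np.hstack([s(a,265,135),s(b,265,135)]),np.hstack([s(t0,130,315),s(t,130,315)])]))
E
```

```text
(no output)
```

View pics/g7.png

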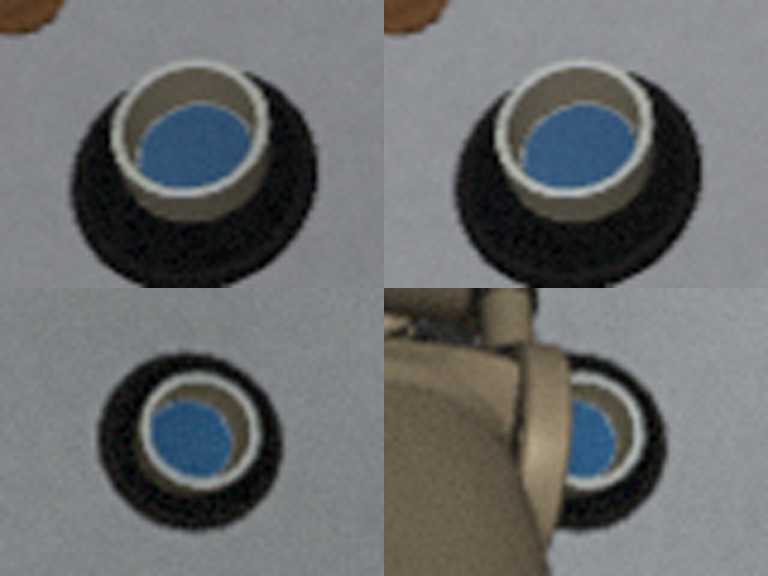

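The dish did not move at all and stands as before, with the fingers around it. Closing apparently got past the thin wall. I'll go back and close slowly in steps, watching width and force.

```bash
python3 -m pendant '{"dp":[[0,0,-0.02],[0,0,-0.05],[0,0,-0.075],[0,0.02,-0.075],[0,0.06,-0.075],[0,0.1,-0.075],[0,0.14,-0.075],[0,0.171,-0.075]],"rotation":[[0,0,0],[0,0,0],[0,0,0],[0,0,0],[0,0,0],[0,0,0],[0,0,0],[0,0,0]]}' 0.0918
python3 -m pendant '{"dp":[[0,0,0],[0,0,0],[0,0,0.02],[0,0,0.04],[0,0,0.055],[0,0,0.066],[0,0,0.068],[0,0,0.068]],"rotation":[[0,0,0],[0,0,0],[0,0,0],[0,0,0],[0,0,0],[0,0,0],[0,0,0],[0,0,0]]}'
python3 -m pendant '{"dp":[[0,0,0],[0,0,0],[0,0,0],[0,0,0]],"rotation":[[0,0,0],[0,0,0],[0,0,0],[0,0,0]]}' 0.069
python3 -m pendant '{"dp":[[0,0,0],[0,0,0]],"rotation":[[0,0,0],[0,0,0]]}' 0.066
python3 -m pendant '{"dp":[[0,0,0],[0,0,0]],"rotation":[[0,0,0],[0,0,0]]}' 0.064
python3 -m pendant '{"dp":[[0,0,0],[0,0,0]],"rotation":[[0,0,0],[0,0,0]]}' 0.062
```

```text
time: 32.65
tool_pos: [638.9, -174.0, 78.7]
tcp_rot: [-3.141, 0.002, -0.002]
contact_force: [0.7, 0.1, -0.1]
grip_width: 91.5
finger_force: 0.0
time: 33.65
tool_pos: [640.4, -171.1, 12.8]
tcp_rot: [3.141, -0.001, -0.0]
contact_force: [0.4, 0.6, 0.5]
grip_width: 91.4
finger_force: 0.0
time: 34.15
tool_pos: [640.1, -171.1, 12.5]
tcp_rot: [3.141, -0.0, -0.0]
contact_force: [1.3, -0.5, -0.3]
grip_width: 68.9
finger_force: 0.0
time: 34.4
tool_pos: [640.1, -171.1, 12.4]
tcp_rot: [3.142, -0.0, -0.0]
contact_force: [0.2, 0.7, 0.2]
grip_width: 65.8
finger_force: 0.0
time: 34.65
tool_pos: [640.1, -171.0, 12.4]
tcp_rot: [3.142, -0.0, -0.0]
contact_force: [0.2, -0.3, 0.2]
grip_width: 63.9
finger_force: 0.0
time: 34.9
tool_pos: [640.1, -171.1, 12.4]
tcp_rot: [3.141, 0.0, -0.0]
contact_force: [-0.5, -0.5, -1.3]
grip_width: 62.0
finger_force: 0.0
```

```bash
python3 - <<'E'
from h import *
c=cap("scene"); cv2.imwrite("pics/g8.png",cv2.resize(c["pixels"][235:335,115:235,::-1],None,fx=6,fy=6,interpolation=cv2.INTER_CUBIC))
E
```

```text
(no output)
```

View pics/g8.png

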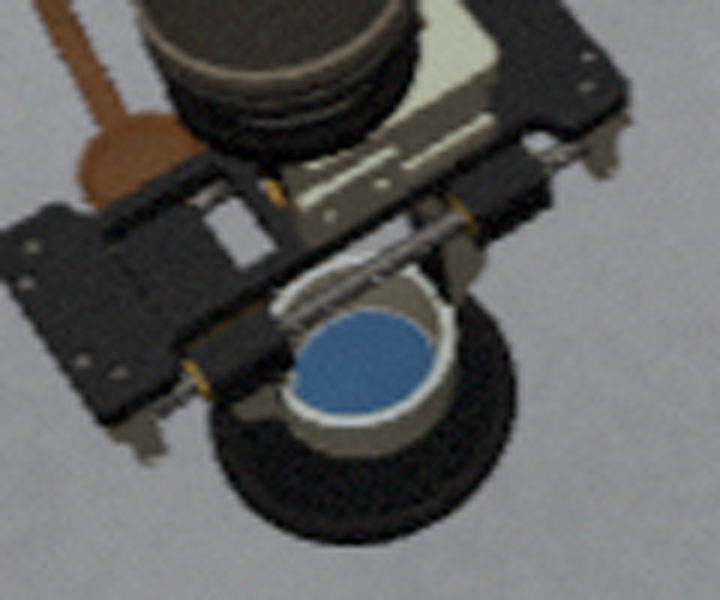

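```bash
python3 - <<'E'
from h import *
from scipy.optimize import least_squares as L
s,t=cap("scene"),cap("top")
def inv(c,uv,z): return L(lambda p:proj(c,[[p[0],p[1],z]])[0]-uv,[600,0]).x
print(inv(s,(174.8,291.7),38),inv(t,(356.9,159.6),38))
o=get_obs(); print(o["tool_pos"],o["tcp_rot"])
pts=np.array([[640,-171,12.4],[640,-140,12.4],[640,-202,12.4],[640,-171,38]])
print((proj(s,pts)-[115,235])*6)
r=L(lambda P:np.r_[proj(s,[P])[0]-(174.8,291.7),proj(t,[P])[0]-(356.9,159.6)],[640,-171,38]);print(r.x,r.fun)
E
```

```text
[ 642.62985313 -171.19673994] [ 638.85016359 -171.030105  ]
[ 640.10677328 -171.08125861   12.4113852 ] [ 3.14149872e+00 -3.41199608e-05 -2.28909157e-04]
[[363.11431516 370.94123084]
 [439.47536291 322.31249309]
 [284.8600891  420.77559469]
 [355.15551659 334.2899623 ]]
[ 640.42636844 -171.02729445   34.55981322] [-0.32603829  0.00788544 -0.37200375 -0.21242722]
```

By projection the reported TCP sits around the dish, but the visible fingertips look 15–25 mm higher than expected, just above the rim. I'll open and feel downward in small steps.

```bash
python3 -m pendant '{"dp":[[0,0,0],[0,0,0],[0,0,0],[0,0,0.001],[0,0,0.002],[0,0,0.003],[0,0,0.004],[0,0,0.004]],"rotation":[[0,0,0],[0,0,0],[0,0,0],[0,0,0],[0,0,0],[0,0,0],[0,0,0],[0,0,0]]}' 0.0918
python3 -m pendant '{"dp":[[0,0,0.001],[0,0,0.002],[0,0,0.003],[0,0,0.003]],"rotation":[[0,0,0],[0,0,0],[0,0,0],[0,0,0]]}'
python3 - <<'E'
from h import *
o=get_obs();print(o["joint_positions"],o["tool_pos"])
c=cap("scene"); print((proj(c,[[649.5,-125,o["tool_pos"][2]],[649.5,-125,o["tool_pos"][2]+20]])-[115,235])*6)
cv2.imwrite("pics/g9.png",cv2.resize(c["pixels"][235:335,115:235,::-1],None,fx=6,fy=6,interpolation=cv2.INTER_CUBIC))
E
```

```text
time: 36.05
tool_pos: [640.1, -171.1, 8.3]
tcp_rot: [3.142, 0.0, -0.0]
contact_force: [-0.0, -0.8, 0.1]
grip_width: 91.7
finger_force: 0.0
time: 36.55
tool_pos: [640.0, -171.1, 5.3]
tcp_rot: [3.142, 0.0, -0.0]
contact_force: [-0.0, -0.2, -0.1]
grip_width: 92.0
finger_force: 0.0
[-3.76715196e-01  7.77082648e-01  1.32728668e+00 -8.81808904e-05
  1.03734759e+00  1.19435585e+00] [ 640.03803206 -171.07160939    5.31473495]
[[492.25622077 328.60387916]
 [488.12334451 299.98850597]]
```

View pics/g9.png

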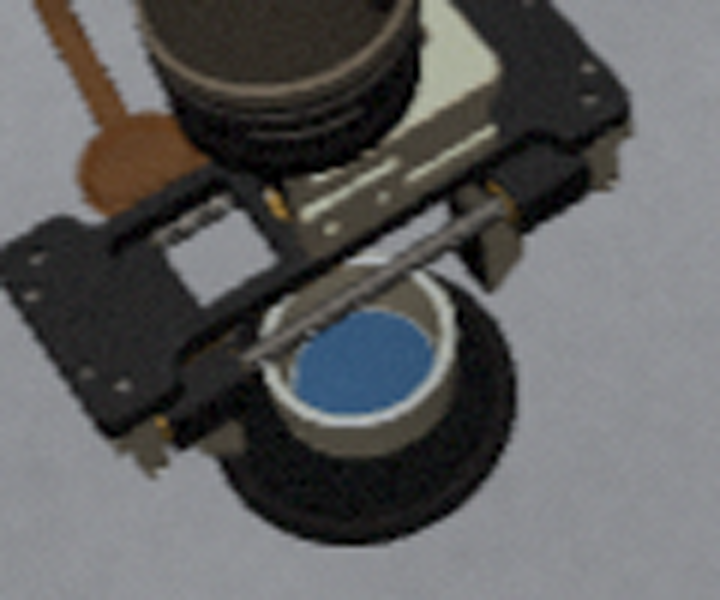

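At 5.3 mm reported there is no contact, and the tips are seen ~26 mm higher than the reported TCP. I'll take the true TCP as about reported + 26 and go on down carefully.

```bash
python3 -m pendant '{"dp":[[0,0,0.002],[0,0,0.004],[0,0,0.006],[0,0,0.008],[0,0,0.01],[0,0,0.01]],"rotation":[[0,0,0],[0,0,0],[0,0,0],[0,0,0],[0,0,0],[0,0,0]]}'
python3 -m pendant '{"dp":[[0,0,0.001],[0,0,0.002],[0,0,0.003],[0,0,0.004],[0,0,0.005],[0,0,0.005]],"rotation":[[0,0,0],[0,0,0],[0,0,0],[0,0,0],[0,0,0],[0,0,0]]}'
python3 -m pendant '{"dp":[[0,0,0],[0,0,0],[0,0,0],[0,0,0]],"rotation":[[0,0,0],[0,0,0],[0,0,0],[0,0,0]]}' 0.07
python3 -m pendant '{"dp":[[0,0,0],[0,0,0],[0,0,0]],"rotation":[[0,0,0],[0,0,0],[0,0,0]]}' 0.06
```

```text
time: 37.35
tool_pos: [640.0, -171.0, -4.8]
tcp_rot: [-3.142, 0.0, -0.0]
contact_force: [0.3, 0.1, 0.8]
grip_width: 91.8
finger_force: 0.0
time: 38.1
tool_pos: [640.0, -171.0, -9.7]
tcp_rot: [-3.142, 0.0, -0.0]
contact_force: [-0.9, 0.0, -0.0]
grip_width: 91.4
finger_force: 0.0
time: 38.6
tool_pos: [640.1, -171.1, -9.6]
tcp_rot: [3.142, -0.0, -0.0]
contact_force: [0.7, -0.2, -0.1]
grip_width: 70.0
finger_force: 0.0
time: 38.98
tool_pos: [640.1, -171.0, -9.5]
tcp_rot: [3.142, -0.0, -0.0]
contact_force: [0.4, 0.0, -0.8]
grip_width: 64.9
finger_force: 30.0
```

The dish is gripped at 64.9 mm and 30 N, so the offset is confirmed. Now park it at (640,0).

```bash
python3 -m pendant '{"dp":[[0,0,-0.005],[0,0,-0.02],[0,0,-0.035],[0,-0.01,-0.04],[0,-0.035,-0.04],[0,-0.07,-0.04],[0,-0.105,-0.04],[0,-0.14,-0.04]],"rotation":[[0,0,0],[0,0,0],[0,0,0],[0,0,0],[0,0,0],[0,0,0],[0,0,0],[0,0,0]]}'
python3 -m pendant '{"dp":[[0,-0.02,0],[0,-0.03,0],[0,-0.03,0.01],[0,-0.03,0.02],[0,-0.03,0.03],[0,-0.03,0.038],[0,-0.03,0.04],[0,-0.03,0.04]],"rotation":[[0,0,0],[0,0,0],[0,0,0],[0,0,0],[0,0,0],[0,0,0],[0,0,0],[0,0,0]]}'
python3 -m pendant '{"dp":[[0,0,0.001],[0,0,0.002],[0,0,0.003],[0,0,0.004],[0,0,0.005],[0,0,0.006],[0,0,0.0065],[0,0,0.0065]],"rotation":[[0,0,0],[0,0,0],[0,0,0],[0,0,0],[0,0,0],[0,0,0],[0,0,0],[0,0,0]]}'
```

```text
time: 39.98
tool_pos: [639.2, -27.9, 29.8]
tcp_rot: [-3.141, 0.001, 0.001]
contact_force: [0.2, -0.1, -1.1]
grip_width: 64.9
finger_force: 30.0
time: 40.98
tool_pos: [640.2, -1.2, -9.6]
tcp_rot: [3.141, -0.0, -0.0]
contact_force: [-0.5, -0.0, -0.6]
grip_width: 65.0
finger_force: 30.0
time: 41.98
tool_pos: [640.1, -1.1, -15.6]
tcp_rot: [3.141, -0.0, -0.0]
contact_force: [-2.8, 0.1, 4.3]
grip_width: 64.9
finger_force: 30.0
```

```bash
python3 -m pendant '{"dp":[[0,0,0],[0,0,0],[0,0,0],[0,0,-0.01],[0,0,-0.03],[0,0,-0.06],[0,0,-0.1],[0,0,-0.146]],"rotation":[[0,0,0],[0,0,0],[0,0,0],[0,0,0],[0,0,0],[0,0,0],[0,0,0],[0,0,0]]}' 0.0918
python3 -m pendant '{"dp":[[0,0,0],[-0.02,0,0],[-0.05,0,0],[-0.09,-0.001,0],[-0.13,-0.002,0],[-0.165,-0.002,0],[-0.187,-0.002,0],[-0.189,-0.002,0]],"rotation":[[0,0,0],[0,0,0],[0,0,0],[0,0,0],[0,0,0],[0,0,0],[0,0,0],[0,0,0]]}'
python3 -m pendant '{"dp":[[0,0,0],[0,0,0],[0,0,0.01],[0,0,0.02],[0,0,0.035],[0,0,0.05],[0,0,0.058],[0,0,0.058]],"rotation":[[0,0,0],[0,0,0],[0,0,0],[0,0,0],[0,0,0],[0,0,0],[0,0,0],[0,0,0]]}'
python3 -m pendant '{"dp":[[0,0,0],[0,0,0],[0,0,0],[0,0,0],[0,0,0],[0,0,0],[0,0,0],[0,0,0]],"rotation":[[0,0,0],[0,0,0],[0,0,0],[0,0,0],[0,0,0],[0,0,0],[0,0,0],[0,0,0]]}' 0.02
```

```text
time: 42.98
tool_pos: [639.8, -1.0, 131.4]
tcp_rot: [3.142, 0.001, -0.0]
contact_force: [1.0, -1.0, -0.7]
grip_width: 91.3
finger_force: 0.0
time: 43.98
tool_pos: [450.0, 1.1, 129.9]
tcp_rot: [-3.142, 0.001, -0.0]
contact_force: [0.7, 0.1, -0.0]
grip_width: 91.7
finger_force: 0.0
time: 44.98
tool_pos: [450.7, 1.0, 71.2]
tcp_rot: [-3.141, 0.002, -0.0]
contact_force: [0.5, -0.9, 0.3]
grip_width: 91.7
finger_force: 0.0
time: 45.98
tool_pos: [451.1, 1.0, 71.8]
tcp_rot: [3.142, 0.0, -0.0]
contact_force: [-0.7, 0.1, -0.2]
grip_width: 32.6
finger_force: 30.0
```

```bash
python3 -m pendant '{"dp":[[0,0,-0.005],[0,0,-0.02],[0,0,-0.035],[0,0,-0.045],[0.01,0.01,-0.05],[0.03,0.028,-0.05],[0.06,0.055,-0.05],[0.09,0.083,-0.05]],"rotation":[[0,0,0],[0,0,0],[0,0,0],[0,0,0],[0,0,0],[0,0,0],[0,0,0],[0,0,0]]}'
python3 -m pendant '{"dp":[[0.03,0.028,0],[0.06,0.055,0],[0.085,0.078,0],[0.1,0.091,0],[0.103,0.094,0],[0.103,0.094,0.015],[0.103,0.094,0.03],[0.103,0.094,0.04]],"rotation":[[0,0,0],[0,0,0],[0,0,0],[0,0,0],[0,0,0],[0,0,0],[0,0,0],[0,0,0]]}'
python3 -m pendant '{"dp":[[0,0,0],[0,0,0]],"rotation":[[0,0,0],[0,0,0]]}'
python3 - <<'E'
from h import *
c=cap("scene"); p=proj(c,[[643,-175,40]])[0].astype(int); cv2.imwrite("pics/g10.png",cv2.resize(c["pixels"][p[1]-45:p[1]+55,p[0]-60:p[0]+60,::-1],None,fx=5,fy=5)); print(5*(proj(c,[[643.5,-175,6],[643.5,-175,16]])-p+[60,45]))
E
```

```text
time: 46.98
tool_pos: [542.3, -83.5, 121.6]
tcp_rot: [3.141, 0.0, -0.0]
contact_force: [0.5, -0.2, -2.5]
grip_width: 32.6
finger_force: 30.0
time: 47.98
tool_pos: [643.0, -175.2, 80.1]
tcp_rot: [-3.141, 0.002, 0.0]
contact_force: [0.4, 1.0, -2.5]
grip_width: 33.1
finger_force: 30.0
time: 48.22
tool_pos: [644.4, -176.0, 82.4]
tcp_rot: [3.141, -0.001, -0.0]
contact_force: [-0.9, -0.5, -2.1]
grip_width: 32.7
finger_force: 30.0
[[310.42773122 267.99975409]
 [307.85509739 256.37166487]]
```

View pics/g10.png

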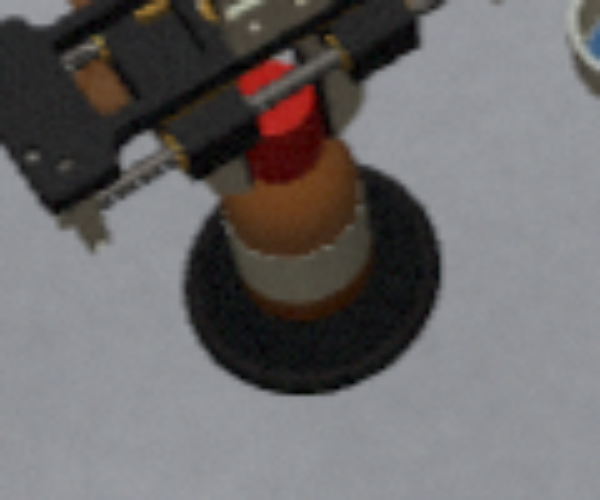

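The mat centre is about (312,274) and the bottle's base projected down about (310,275), so it is centred to ~1 mm. Lower it.

```bash
python3 -m pendant '{"dp":[[0,-0.001,0.002],[0,-0.001,0.004],[0,-0.001,0.006],[0,-0.001,0.0075],[0,-0.001,0.0085],[0,-0.001,0.0095],[0,-0.001,0.01],[0,-0.001,0.01]],"rotation":[[0,0,0],[0,0,0],[0,0,0],[0,0,0],[0,0,0],[0,0,0],[0,0,0],[0,0,0]]}'
```

```text
time: 49.28
tool_pos: [644.1, -175.1, 72.0]
tcp_rot: [3.141, -0.0, -0.0]
contact_force: [0.2, 0.9, -2.3]
grip_width: 32.8
finger_force: 30.0
```

```bash
python3 -m pendant '{"dp":[[0,0,0.0004],[0,0,0.0008],[0,0,0.0008],[0,0,0.0008]],"rotation":[[0,0,0],[0,0,0],[0,0,0],[0,0,0]]}'
```

```text
time: 49.78
tool_pos: [644.4, -175.1, 71.9]
tcp_rot: [3.141, -0.001, -0.0]
contact_force: [-0.7, 1.2, 5.2]
grip_width: 32.9
finger_force: 30.0
```

```bash
python3 -m pendant '{"dp":[[0,0,0],[0,0,0],[0,0,0],[0,0,0],[0,0,-0.01],[0,0,-0.025],[0,0,-0.045],[0,0,-0.065]],"rotation":[[0,0,0],[0,0,0],[0,0,0],[0,0,0],[0,0,0],[0,0,0],[0,0,0],[0,0,0]]}' 0.0918
python3 -m pendant '{"dp":[[0,0,0],[0,-0.02,0],[0,-0.05,0],[-0.002,-0.09,0],[-0.003,-0.13,0],[-0.004,-0.16,0],[-0.004,-0.174,0],[-0.004,-0.174,0]],"rotation":[[0,0,0],[0,0,0],[0,0,0],[0,0,0],[0,0,0],[0,0,0],[0,0,0],[0,0,0]]}'
python3 -m pendant '{"dp":[[0,0,0.02],[0,0,0.05],[0,0,0.08],[0,0,0.105],[0,0,0.125],[0,0,0.14],[0,0,0.15],[0,0,0.15]],"rotation":[[0,0,0],[0,0,0],[0,0,0],[0,0,0],[0,0,0],[0,0,0],[0,0,0],[0,0,0]]}'
python3 -m pendant '{"dp":[[0,0,0],[0,0,0],[0,0,0],[0,0,0],[0,0,0],[0,0,0],[0,0,0],[0,0,0]],"rotation":[[0,0,0],[0,0,0],[0,0,0],[0,0,0],[0,0,0],[0,0,0],[0,0,0],[0,0,0]]}' 0.055
```

```text
time: 50.78
tool_pos: [644.4, -175.2, 138.2]
tcp_rot: [3.141, -0.001, -0.0]
contact_force: [0.3, -0.2, 0.0]
grip_width: 91.8
finger_force: 0.0
time: 51.78
tool_pos: [639.8, 0.1, 135.6]
tcp_rot: [3.141, 0.001, 0.002]
contact_force: [0.5, -0.3, -0.0]
grip_width: 91.9
finger_force: 0.0
time: 52.78
tool_pos: [639.8, -1.3, -14.4]
tcp_rot: [3.142, 0.001, -0.001]
contact_force: [0.5, 0.0, -0.1]
grip_width: 91.5
finger_force: 0.0
time: 53.78
tool_pos: [640.4, -1.1, -13.4]
tcp_rot: [3.141, -0.001, -0.0]
contact_force: [-2.0, 0.7, 5.4]
grip_width: 64.7
finger_force: 30.0
```

```bash
python3 -m pendant '{"dp":[[0,0,-0.005],[0,0,-0.02],[0,0,-0.035],[-0.01,0,-0.045],[-0.035,0,-0.045],[-0.07,0,-0.045],[-0.105,0,-0.045],[-0.14,0,-0.045]],"rotation":[[0,0,0],[0,0,0],[0,0,0],[0,0,0],[0,0,0],[0,0,0],[0,0,0],[0,0,0]]}'
python3 -m pendant '{"dp":[[-0.03,0.0015,0],[-0.045,0.0015,0],[-0.052,0.0015,0],[-0.052,0.0015,0.01],[-0.052,0.0015,0.02],[-0.052,0.0015,0.03],[-0.052,0.0015,0.03],[-0.052,0.0015,0.03]],"rotation":[[0,0,0],[0,0,0],[0,0,0],[0,0,0],[0,0,0],[0,0,0],[0,0,0],[0,0,0]]}'
python3 - <<'E'
from h import *
c=cap("scene"); p=proj(c,[[447,-2,20]])[0].astype(int); cv2.imwrite("pics/g11.png",cv2.resize(c["pixels"][p[1]-50:p[1]+50,p[0]-60:p[0]+60,::-1],None,fx=5,fy=5))
k=5*(proj(c,[[447,-2,6],[447,-2,15],[447,-2,47]])-p+[60,50]); print(k)
E
```

```text
time: 54.78
tool_pos: [498.4, -1.0, 31.7]
tcp_rot: [3.141, -0.0, -0.0]
contact_force: [0.4, 0.2, -0.8]
grip_width: 64.9
finger_force: 30.0
time: 55.78
tool_pos: [448.2, -2.5, 0.9]
tcp_rot: [3.142, 0.0, -0.0]
contact_force: [-0.6, 0.2, -1.4]
grip_width: 64.5
finger_force: 30.0
[[306.44839403 269.95050706]
 [304.99983599 258.11425123]
 [299.70929147 214.88489028]]
```

View pics/g11.png

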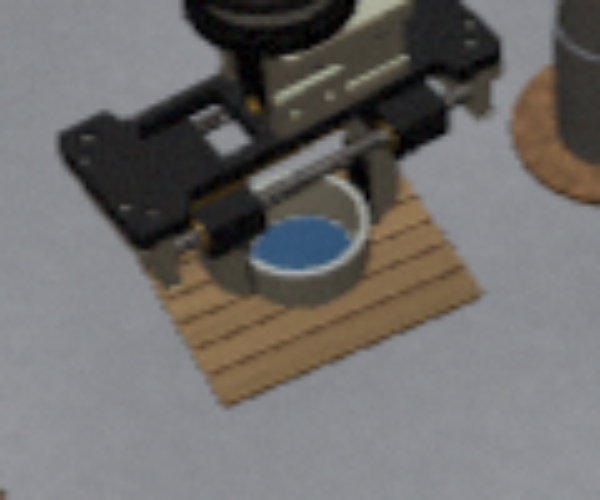

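```bash
python3 - <<'E'
from h import *
from scipy.optimize import least_squares as L
c=cap("scene"); p=proj(c,[[447,-2,20]])[0].astype(int)
inv=lambda uv,z:L(lambda q:proj(c,[[q[0],q[1],z]])[0]-(np.array(uv)/5+p-[60,50]),[447,0]).x
b,r=inv((225,405),6),inv((482,293),6); e=(r-b)/np.linalg.norm(r-b); n=np.array([-e[1],e[0]]); print(b,r,np.linalg.norm(r-b),(b+r)/2+n*52,(b+r)/2-n*52)
t=np.linspace(0,2*np.pi,100); rim=5*(proj(c,np.c_[448.2+33*np.cos(t),-2.5+33*np.sin(t),np.full(100,46.4)])-p+[60,50]); print(rim.max(0),rim.min(0))
E
```

```text
[491.46955719 -75.5967932 ] [509.11696117  57.1721049 ] 133.9365938453125 [448.74660936  -2.36085584] [551.839909   -16.06383246]
[371.00256538 272.71065728] [229.40585771 164.84111548]
```

The board centre (448.7,-2.4) and dish (448.2,-2.5) agree. Lower it.

```bash
python3 -m pendant '{"dp":[[0,0,0.002],[0,0,0.004],[0,0,0.005],[0,0,0.006],[0,0,0.007],[0,0,0.008],[0,0,0.0085],[0,0,0.0085]],"rotation":[[0,0,0],[0,0,0],[0,0,0],[0,0,0],[0,0,0],[0,0,0],[0,0,0],[0,0,0]]}'
python3 -m pendant '{"dp":[[0,0,0.0003],[0,0,0.0006],[0,0,0.0006]],"rotation":[[0,0,0],[0,0,0],[0,0,0]]}'
```

```text
time: 56.88
tool_pos: [448.1, -2.5, -7.4]
tcp_rot: [3.142, 0.0, -0.0]
contact_force: [0.3, -0.1, -0.6]
grip_width: 64.9
finger_force: 30.0
time: 57.25
tool_pos: [448.1, -2.5, -7.4]
tcp_rot: [3.141, -0.0, -0.0]
contact_force: [-1.8, 1.1, 8.0]
grip_width: 64.8
finger_force: 30.0
```

Contact. Release, rise, and move aside to see everything from above.

```bash
python3 -m pendant '{"dp":[[0,0,0],[0,0,0],[0,0,0],[0,0,0],[0,0,-0.01],[0,0,-0.04],[0,0,-0.08],[0,0,-0.13]],"rotation":[[0,0,0],[0,0,0],[0,0,0],[0,0,0],[0,0,0],[0,0,0],[0,0,0],[0,0,0]]}' 0.0918
python3 -m pendant '{"dp":[[0,0,-0.04],[0,0.01,-0.08],[-0.01,0.05,-0.08],[-0.03,0.1,-0.08],[-0.06,0.15,-0.08],[-0.1,0.2,-0.08],[-0.15,0.25,-0.08],[-0.2,0.3,-0.08]],"rotation":[[0,0,0],[0,0,0],[0,0,0],[0,0,0],[0,0,0],[0,0,0],[0,0,0],[0,0,0]]}'
python3 -m pendant '{"dp":[[-0.02,0.04,0],[-0.05,0.08,0],[-0.05,0.1,0],[-0.05,0.1,0],[-0.05,0.1,0],[-0.05,0.1,0]],"rotation":[[0,0,0],[0,0,0],[0,0,0],[0,0,0],[0,0,0],[0,0,0]]}'
python3 - <<'E'
from h import *
a=[]
for n in("top","scene"):
    a.append(rect(cap(n),6)[40:400,90:490 if 0 else 590,::-1])
cv2.imwrite("pics/fin.png",cv2.resize(np.vstack(a),None,fx=.83,fy=.83,interpolation=cv2.INTER_AREA))
E
```

```text
time: 58.25
tool_pos: [447.5, -2.4, 123.4]
tcp_rot: [-3.141, 0.001, -0.0]
contact_force: [1.0, 0.7, -0.0]
grip_width: 91.8
finger_force: 0.0
time: 59.25
tool_pos: [259.2, -290.9, 202.8]
tcp_rot: [3.14, -0.001, 0.0]
contact_force: [1.1, -1.0, 0.2]
grip_width: 91.5
finger_force: 0.0
time: 60.0
tool_pos: [211.1, -388.8, 202.3]
tcp_rot: [3.142, -0.0, 0.001]
contact_force: [-0.7, -0.9, 0.4]
grip_width: 91.8
finger_force: 0.0
```

View pics/fin.png

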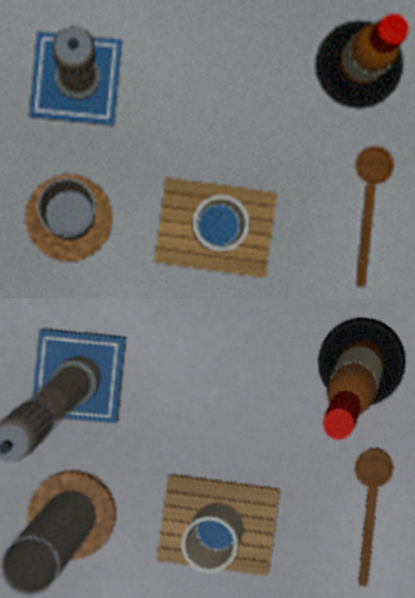

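All four stand upright and within about 3 mm of their mat centres, going by both views. The spoon is where it was and the arm is clear. Handing in.

```bash
python3 -c "
from plant import workorder
print(workorder.close_job())"
```

```text
the job is handed in; nothing more can be done
None
```

The job is handed in at about 60 s: cup on cork, grinder on tile, dish on bamboo and bottle on drip mat, all upright and within about 3 mm of centre in the last pictures. I closed once above the dish and missed it, without moving it, because the true fingertips sit about 26 mm above the reported position. I also viewed 16 pictures, over the limit of 14.

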